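# Clamp a flat in the drilling fixture by flicking its wing nut down

### The job

Push the loose aluminium flat along its lane, under the drill guide, until its front end is fully home against the end stop. Then, with a fingertip, push the wings of the wing nut round clockwise (seen from above), stroke after stroke, until the strap is clamped tight on the flat and the nut will turn no further. Only push: do not pinch the nut or lift the flat, be gentle with the wings, leave the tools and parts round about where they are, and finish clear of everything.

Things in the scene. Friction and masses are not known exactly. Their poses are not given: they have to be found in the camera images.
- fixture: drilling fixture fixed to the bench: grey-painted steel base plate 270 x 200 x 12 mm. Origin on the bench; x points along the lane to the end stop, y left, z up. Base spans x -145 to 125, y -100 to 100 mm. Lane centre line y = -45: two rails 8 mm high, 53 mm apart, from x = 15 to 110. Stud (12 mm thick, top at z = 74) at x = 45, y = 30, carries strap and wing nut
- end_stop (a point): centre of the end stop's face (20 mm high above the base), on the lane's centre line at fixture x = 110 mm, 18 mm above the bench; axes as the fixture's
- guide_arm (a point): top of the drill guide's level arm (13 mm wide, 12 thick, top at z = 96), 38.5 mm beyond the nut's axis (fixture +x). The arm runs along y from 75 mm right to 69 mm left of here: post 24 x 22 mm at 57 mm left, drill bush (22 mm wide, z 72 to 102) over the lane 75 mm right. Wings pass under it; a finger reaches them only on its -x side and cannot go all the way round
- flat_front (a point): centre of the front end face of the flat (aluminium bar 130 long x 50 wide x 12 mm thick, about 0.2 kg, lying on the base in the lane, its front already between the rails with 1.5 mm play each side and under the strap). x points along the bar to the end stop, z up
- flat_rear (a point): centre of the flat's rear end face, 130 mm behind flat_front: push here towards the end stop. The flat's underside is 6 mm below this point, on the base's top
- strap: dark steel clamp strap 100 x 30 x 10 mm, its length across the lane. Origin at its underside on the stud's axis. It reaches from 25 mm on the fixture's +y side of the stud to 75 mm on its -y side, over the flat, and goes down with the nut, 1 mm per rad: underside 6.2 mm above the flat at nut joint 0
- wingnut (a joint): angle of the wing nut, rad, growing as it turns clockwise seen from above (tightening). 0 fully up, starts 0 to 2.5, the strap meets the flat at about 6.2, turns no further at 6.6 (tight). It turns easily (friction 0.04 N m), does not run on, and stays where it is left
- nut_center (a point): on the nut's axis at mid height of the wings; sinks with the nut. Hub 24 mm across. Two opposite upright wings, 6 mm thick, reach to 42 mm from the axis and from 11 mm below to 11 mm above this point (rounded ears to 17 mm above). The point's x axis points along one wing; the strap's top is 23 mm below
- wing_tip (a point): outer end of one wing at mid height, 42 mm from the axis; the other wing's is opposite
- bolt: bystander: hex bolt standing on its 22 mm head on the base, 35 mm tall; origin at its foot. Leave alone
- collar: bystander: steel collar 32 mm across, 12 mm high, lying on the base; origin at its underside. Leave alone
- spanner: bystander: spanner lying on the bench beside the fixture; origin under its middle. Leave alone
- driver: bystander: screwdriver lying on the bench beside the fixture; origin under its middle. Leave alone
- spray: bystander: spray can 62 mm across, 170 mm tall, to the right; origin at its foot. Leave alone
- tin: bystander: open tin 72 mm across, 85 mm tall, to the left; origin at its foot. Leave alone
- stock: bystander: wooden block 90 x 60 x 35 mm, to the left; origin at its underside. Leave alone
Not all that is in view belongs to the job. What is shaped like the part that bears flat_front but pink, turquoise or yellow is not meant.

How it is judged:
By the outcome, as a careful person would: the job done as asked, in the order asked, and still so for the second after the job is handed in, with the robot touching nothing.
It also fails if it takes over 56 s, if anything falls off the work surface, if the arm or the gripper's body presses on something with over 40 N, if the wrist force passes 120 N, or if a joint passes its speed limit or range.

### The arm

A 6-joint arm with a two-finger parallel gripper is mounted at the origin on the work surface. World frame = base frame: x ahead of the robot, y to its left, z up, the work surface at z = 0. Lengths are in m, angles in rad, forces in N, time in s.
With the tool pointing down it reaches from about 0.3 to 0.875 m from the base axis. Payload 6.4 kg.
Tool frame: the origin (TCP) lies on the centre line of the jaws, within the pads' length; the fingertips stand 22 mm ahead of it and the grasp point (between the pads) lies 3 mm ahead of it; z points along the fingers, y is the line along which they close (so a half turn about z gives the same grasp; the last joint's range is limited). The gripper opens to 88 mm and grips with 3 to 60 N. Pads are 18 mm wide; open, the fingers measure 123 mm over their backs; the gripper's body (75 mm by 187 mm) begins 45 mm behind the grasp point.
Start: joints at [1.032, 0.181, 1.607, -0, 1.354, -0.206], TCP at [0.188, 0.543, 0.261] pointing down, gripper open.
Joint ranges: [-2.99, 2.99], [-0.89, 2.07], [0.3, 2.58], [-1.14, 4.28], [0, 2.63], [-3.12, 3.12]. Speed limits (rad/s): [2.57, 2.57, 3.01, 3.14, 3.14, 3.14].

### API

Orientations are given as [roll, pitch, yaw] about the fixed x, y, z axes, in that order (R = Rz(yaw) Ry(pitch) Rx(roll)).
In Python, from bench import manip gives the robot as it stands.
- The arm moves only by the tool send_rows, never from a script. Its argument "increments" is a list of rows, each an object with "gripper": the closure in counts, from 0 (fully open) to 255 (shut); "xyz": the shift along the world's x, y, z in cm, a list of three; "yaw": the turn about the world's z in rad. A call has 1 to 20 rows; each row is the pose to reach, as a shift and turn from the pose commanded when the call began; what a row does not reach only later rows make up. A row lasts 1/12 s, in which the tool goes at most 41.7 mm and 7.16 degrees, less where a joint would pass 70% of its speed; a pose out of reach is approached as far as the arm can. A call with a gripper value outside its range is refused whole. The fingers move at their own pace and stop on an object; the grip force is fixed at half the most. Time passes only in rows, so rows that repeat a pose let the fingers close. It gives the time, the measured TCP pose, the force, the opening and the grip force at its end, in the units of the state.
- manip.read_state(): the state, without advancing time (a new reading comes with each control period).
- manip.snapshot(name): name is "scene" or "top" or "wrist"; returns a dict with "pixels" (480x640x3 uint8, red, green, blue), "range_z" (480x640 float32, m along the optical axis (not along the pixel's ray), 0 where there is no reading), "fx", "fy", "cx", "cy" (pixels), "k1" (the pictures are not rectified: a ray, as slopes to the right and down, at radius r is drawn at 1 + k1 r^2 times it, then the intrinsics apply), "view" (4x4, takes a point from world to camera coordinates). Camera axes: x right, y down, z forward; pixel columns grow to the right and rows downward; lengths in m; the calibration is good to about 2 mm. A picture is of the moment at which its call begins.
- manip.sign_off(): hands the job in; it is judged then, once.
The state is a dict: "time": time; "joint_positions": joint angles; "joint_velocities": joint speeds; "tau": joint torques, N m; "ee_pos": TCP position; "tool_rot": TCP orientation; "wrist_force": force on the tool from outside, world axes, zero at the start; "ft_torque": the same for the moment, N m; "gripper_width": opening from 0.0 (shut) to 1.0 (fully open); "grip_force": force on a finger pad.
Only numpy, scipy, OpenCV 4.12 (cv2) and the standard library are available. Lean on these libraries where they do the work, as an engineer would, in place of code of your own. Each camera call takes 0.05 s, during which the arm holds its last target. There are 200 camera calls.

## Working session

There is one attempt and no reset: what is moved stays moved. The work goes in short steps, Python scripts to look and compute and a tool call to move; the robot and the scene stay as the last step left them, time stands still between calls to the robot, and variables do not carry over. Pictures are saved under pics/ and viewed, at most 10 in all, crops included, and the job is handed in when it is done.

Besides the shell and the picture viewer there is one more tool, called after "Call:" as name(argument=value, ...), one argument or row to a line, values as JSON. send_rows: Moves the arm, as the interface text tells. Its arguments: {"type":"object","properties":{"increments":{"type":"array"}},"required":["increments"]}

```bash
mkdir -p pics; cat > h.py <<'E'
import numpy as np, cv2
from bench import manip
def snap(n):
    s=manip.snapshot(n); np.savez('%s.npz'%n,**s); return s
def load(n): return dict(np.load('%s.npz'%n))
def rays(s,uv):
    K=np.array([[s['fx'],0,s['cx']],[0,s['fy'],s['cy']],[0,0,1.]])
    return cv2.undistortPoints(np.array(uv,float).reshape(-1,1,2),K,np.array([float(s['k1']),0,0,0,0])).reshape(-1,2)
def atz(s,uv,z):
    V=np.linalg.inv(s['view']); r=rays(s,uv); d=np.c_[r,np.ones(len(r))]@V[:3,:3].T; o=V[:3,3]
    return o+d*((z-o[2])/d[:,2])[:,None]
def depth(s,uv):
    V=np.linalg.inv(s['view']); r=rays(s,uv)
    z=np.array([np.median(s['range_z'][int(v)-1:int(v)+2,int(u)-1:int(u)+2]) for u,v in uv])
    return (np.c_[r,np.ones(len(r))]*z[:,None])@V[:3,:3].T+V[:3,3]
def proj(s,P):
    P=np.atleast_2d(P); c=P@s['view'][:3,:3].T+s['view'][:3,3]; r=c[:,:2]/c[:,2:]; r=r*(1+s['k1']*(r**2).sum(1))[:,None]
    return r*[s['fx'],s['fy']]+[s['cx'],s['cy']]
def save(s,name,crop=None,k=1):
    im=s['pixels'][:,:,::-1]
    if crop: a,b,c,d=crop; im=im[b:d,a:c]
    cv2.imwrite('pics/'+name,cv2.resize(im,None,fx=k,fy=k,interpolation=cv2.INTER_CUBIC))
E
python3 - <<'E'
from h import *
t=snap('top'); save(t,'top0.png'); s=snap('scene'); save(s,'scene0.png')
print(np.linalg.inv(t['view'])[:3,3],manip.read_state())
E
```

```text
[ 0.43674298 -0.01288125  1.12093675] {'time': 0.1, 'joint_positions': array([ 1.03169993e+00,  1.81479003e-01,  1.60786288e+00,  3.85208894e-05,
        1.35381276e+00, -2.06273171e-01]), 'joint_velocities': array([ 0.0007377 , -0.00141179, -0.00188685, -0.00062767, -0.00046463,
       -0.00122941]), 'tau': array([ 2.10837757e-04, -4.34824991e+01, -3.42691469e+01,  7.03821285e-02,
        3.41061561e-02, -6.17776072e-05]), 'ee_pos': array([0.1875919 , 0.54308237, 0.25991513]), 'tool_rot': array([-3.14007147e+00, -3.56725141e-04,  2.80876083e+00]), 'wrist_force': array([-0.06857456,  0.49932295, -0.75721334]), 'ft_torque': array([-0.01541339,  0.03030675, -0.060228  ]), 'grip_force': 0.0, 'gripper_width': 1.0026051222829422}
```

View pics/top0.png

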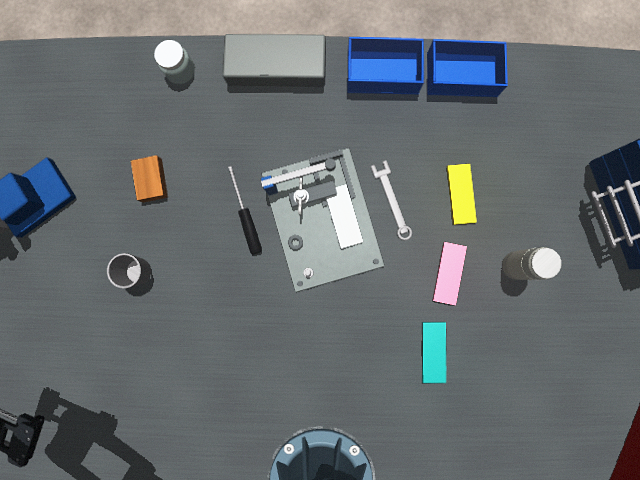

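View pics/scene0.png

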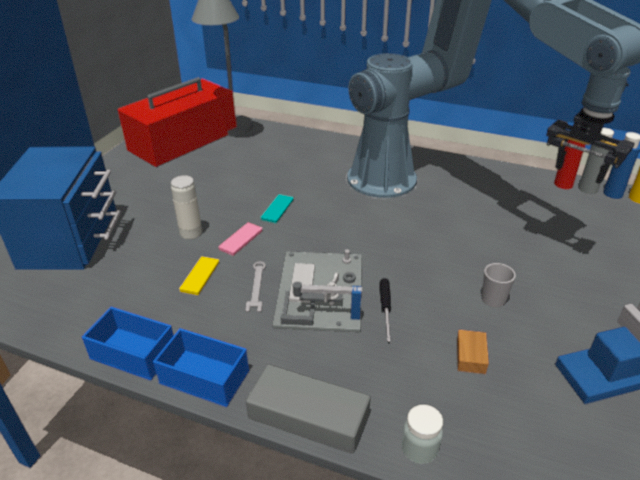

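Top view: the fixture is at about (322,220), with the silver flat in its lane at (345,217), rear end at (349,246). Pink (449,273), turquoise (434,352) and yellow (462,193) bars on the bench are look-alikes. The silver one lies in the lane with its front under the strap, so it is the one meant. I'll confirm that in an enlarged crop.

```bash
python3 - <<'E'
from h import *
t=load('top'); save(t,'crop0.png',(250,140,400,300),5 if 0 else 3.75*1)
for p,z in [((349,149),.012),((383,267),.012),((296,291),.012)]: print(atz(t,[p],z))
E
```

```text
[[ 0.71800802 -0.04582078  0.012     ]]
[[ 0.46207683 -0.12340916  0.012     ]]
[[0.40682864 0.06210527 0.012     ]]
```

View pics/crop0.png

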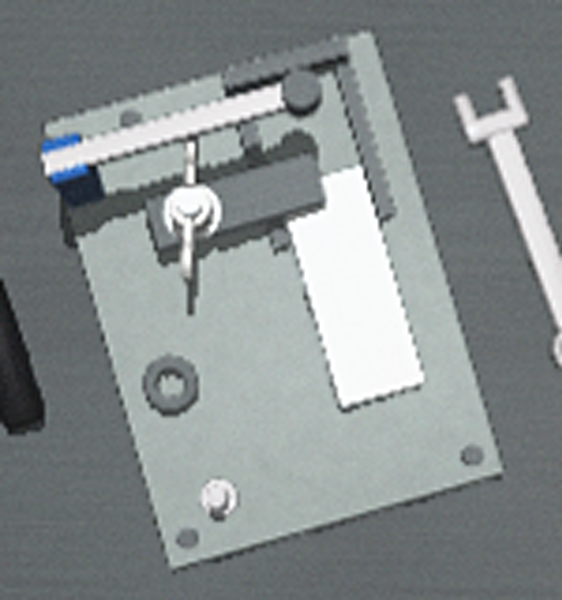

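The crop confirms the silver flat: it lies in the lane beside the rail, front under the dark strap, with its rear corners at crop (343,410) and (424,384). The wings point almost straight up and down in the image, from the nut at (190,210) to a tip at (187,278).

```bash
cat >> h.py <<'E'
def fit(obj,w):
    o=np.array(obj,float);w=np.array(w,float);a=o-o.mean(0);b=w-w.mean(0)
    th=np.arctan2((a[:,0]*b[:,1]-a[:,1]*b[:,0]).sum(),(a*b).sum())
    R=np.array([[np.cos(th),-np.sin(th)],[np.sin(th),np.cos(th)]])
    return th,w.mean(0)-R@o.mean(0),R
E
python3 - <<'E'
from h import *
t=load('top'); f=lambda *c:np.array(c)/3.75+[250-.37,140-.37]
c=f((372,33),(501,470),(172,568))
w=atz(t,c,.012)[:,:2]; o=np.array([(125,-100),(-145,-100),(-145,100)])/1e3
th,T,R=fit(o,w); print('fix',th,T,'res mm',1e3*(w-(o@R.T+T)))
inv=lambda p:1e3*(np.asarray(p)[:,:2]-T)@R
print('flat rear corners fx',inv(atz(t,f((343,410),(424,384)),.024)))
print('stud/nut top fx',inv(atz(t,f((190,207)),.08)),'wing tip',inv(atz(t,f((187,278)),.07)))
print('bolt, collar',inv(atz(t,f((220,492),(170,384)),.02)))
P=np.array([(45,30,74),(45,-10,40)])/1e3
for n,uv in [('nut',f((188,208))),('wing',f((188,255))),('strap',f((270,188),(300,175))),('flat',f((360,300))),('base',f((230,400)))]:
    d=depth(t,uv); print(n,inv(d),d[:,2]*1e3)
E
```

```text
fix 0.30358937507760175 [0.57329598 0.01288906] res mm [[-3.20233257 -0.25845184]
 [ 1.63647466  2.04743184]
 [ 1.56585791 -1.78898   ]]
flat rear corners fx [[-85.09863459 -20.88363727]
 [-83.75256128 -69.18492503]]
stud/nut top fx [[41.26453797 29.76358377]] wing tip [[ 5.78566776 42.22892111]]
bolt, collar [[-110.18443047   59.13515908]
 [ -43.12453347   69.51143432]]
nut [[42.2844095  31.05885959]] [72.78004036]
wing [[16.76032938 38.07741957]] [77.05159101]
strap [[ 46.08563907 -16.03586743]
 [ 48.75078397 -34.43348858]] [38.93011378 37.32390245]
flat [[-27.60273863 -47.76958206]] [23.99602968]
base [[-60.85422679  39.35723797]] [11.24103078]
```

Call:
send_rows(
  increments=[
    {"gripper":255,"xyz":[29.3,-60.1,-6],"yaw":0.81},
    {"gripper":255,"xyz":[29.3,-60.1,-6],"yaw":0.81},
    {"gripper":255,"xyz":[29.3,-60.1,-6],"yaw":0.81},
    {"gripper":255,"xyz":[29.3,-60.1,-6],"yaw":0.81},
    {"gripper":255,"xyz":[29.3,-60.1,-6],"yaw":0.81},
    {"gripper":255,"xyz":[29.3,-60.1,-6],"yaw":0.81},
    {"gripper":255,"xyz":[29.3,-60.1,-6],"yaw":0.81},
    {"gripper":255,"xyz":[29.3,-60.1,-6],"yaw":0.81},
    {"gripper":255,"xyz":[29.3,-60.1,-6],"yaw":0.81},
    {"gripper":255,"xyz":[29.3,-60.1,-6],"yaw":0.81},
    {"gripper":255,"xyz":[29.3,-60.1,-6],"yaw":0.81},
    {"gripper":255,"xyz":[29.3,-60.1,-6],"yaw":0.81},
    {"gripper":255,"xyz":[29.3,-60.1,-6],"yaw":0.81},
    {"gripper":255,"xyz":[29.3,-60.1,-6],"yaw":0.81},
    {"gripper":255,"xyz":[29.3,-60.1,-6],"yaw":0.81},
    {"gripper":255,"xyz":[29.3,-60.1,-6],"yaw":0.81},
    {"gripper":255,"xyz":[29.3,-60.1,-6],"yaw":0.81},
    {"gripper":255,"xyz":[29.3,-60.1,-6],"yaw":0.81},
    {"gripper":255,"xyz":[29.3,-60.1,-6],"yaw":0.81},
    {"gripper":255,"xyz":[29.3,-60.1,-6],"yaw":0.81},
  ],
)

```text
time: 1.77
ee_pos: [0.4801, -0.057, 0.2001]
tool_rot: [3.14, -0.001, -2.665]
wrist_force: [0.3, 0.4, -0.4]
gripper_width: 0.009
grip_force: 0.0
```

```bash
python3 - <<'E'
from h import *
s=snap('wrist'); save(s,'w1.png'); st=manip.read_state(); print(st['time'],st['ee_pos'],st['tool_rot'],st['joint_positions'],st['gripper_width'],st['wrist_force']); print(np.linalg.inv(s['view'])[:3])
E
```

```text
1.8167 [ 0.48007632 -0.05645682  0.20035224] [ 3.14037748e+00 -6.68907449e-04 -2.66374067e+00] [-3.63431509e-01  4.07791182e-02  1.89033949e+00  3.32442058e-04
  1.21182580e+00 -2.41219641e+00] 0.003214947007366969 [-0.06735363 -0.05740288  0.00717638]
[[-0.45837586  0.84188746  0.28481058  0.40442664]
 [ 0.88875529  0.43334725  0.14941283 -0.09515895]
 [ 0.00236691  0.32161415 -0.94686786  0.32453494]]
```

View pics/w1.png

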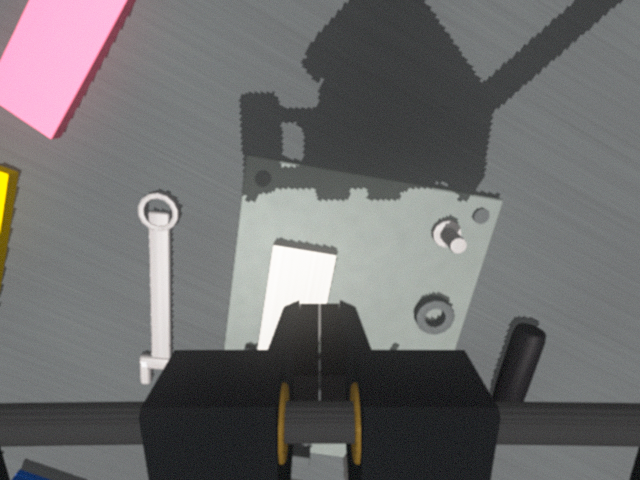

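The wrist view shows the base's rear corners at (245,157) and (500,197), the flat's rear corners at (273,246) and (337,253), the bolt at (455,240) and the collar at (434,314). The fixture's front is hidden by the fingers.

```bash
python3 - <<'E'
from h import *
s=load('wrist')
print(atz(s,[(245,157),(500,197)],.012)); 
r=atz(s,[(274,243),(337,251)],.024);print(r)
th=.3036;R=np.array([[np.cos(th),-np.sin(th)],[np.sin(th),np.cos(th)]]);T=[.5733,.0129]
print(1e3*(r[:,:2]-T)@R, 1e3*(atz(s,[(245,157),(500,197)],.012)[:,:2]-T)@R)
E
```

```text
[[ 0.46441852 -0.12542539  0.012     ]
 [ 0.40276565  0.06071764  0.012     ]]
[[ 0.51148682 -0.07808898  0.024     ]
 [ 0.49513172 -0.03203653  0.024     ]]
[[-86.18808486 -68.34821514]
 [-88.02747571 -19.51243225]] [[-145.25535332  -99.44833924]
 [-148.43976707   96.6132868 ]]
```

Call:
send_rows(
  increments=[
    {"gripper":255,"xyz":[0,0,-8],"yaw":0},
    {"gripper":255,"xyz":[0,0,-13],"yaw":0},
    {"gripper":255,"xyz":[0,0,-16.2],"yaw":0},
    {"gripper":255,"xyz":[0,0,-16.2],"yaw":0},
    {"gripper":255,"xyz":[0,0,-16.2],"yaw":0},
    {"gripper":255,"xyz":[0.6,0.2,-16.2],"yaw":0},
    {"gripper":255,"xyz":[1.2,0.4,-16.2],"yaw":0},
    {"gripper":255,"xyz":[1.7,0.55,-16.2],"yaw":0},
    {"gripper":255,"xyz":[2.2,0.7,-16.2],"yaw":0},
    {"gripper":255,"xyz":[2.7,0.85,-16.2],"yaw":0},
    {"gripper":255,"xyz":[3.2,1.0,-16.2],"yaw":0},
    {"gripper":255,"xyz":[3.7,1.15,-16.2],"yaw":0},
    {"gripper":255,"xyz":[4.2,1.3,-16.2],"yaw":0},
    {"gripper":255,"xyz":[4.7,1.45,-16.2],"yaw":0},
    {"gripper":255,"xyz":[5.2,1.6,-16.2],"yaw":0},
    {"gripper":255,"xyz":[5.7,1.8,-16.2],"yaw":0},
    {"gripper":255,"xyz":[6.2,1.95,-16.2],"yaw":0},
    {"gripper":255,"xyz":[6.2,1.95,-16.2],"yaw":0},
  ],
)

```text
time: 3.32
ee_pos: [0.544, -0.0378, 0.0389]
tool_rot: [-3.141, 0.001, -2.664]
wrist_force: [0.1, 0.0, -0.4]
gripper_width: 0.005
grip_force: 0.0
```

```bash
python3 - <<'E'
from h import *
s=snap('top'); save(s,'top1.png',(250,140,400,300),3.75); st=manip.read_state(); print(st['ee_pos'],st['wrist_force'])
E
```

```text
[ 0.54357259 -0.03787538  0.03872362] [ 0.53925619 -0.65726631  0.494995  ]
```

Call:
send_rows(
  increments=[
    {"gripper":255,"xyz":[0.3,0.1,0],"yaw":0},
    {"gripper":255,"xyz":[0.5,0.16,0],"yaw":0},
    {"gripper":255,"xyz":[0.7,0.22,0],"yaw":0},
    {"gripper":255,"xyz":[0.9,0.28,0],"yaw":0},
    {"gripper":255,"xyz":[0.9,0.28,0],"yaw":0},
  ],
)

```text
time: 3.78
ee_pos: [0.5522, -0.0352, 0.0387]
tool_rot: [-3.141, 0.0, -2.664]
wrist_force: [-0.8, 0.5, 0.3]
gripper_width: 0.004
grip_force: 0.1
```

Call:
send_rows(
  increments=[
    {"gripper":255,"xyz":[0.1,0.03,0],"yaw":0},
    {"gripper":255,"xyz":[0.2,0.06,0],"yaw":0},
    {"gripper":255,"xyz":[0.2,0.06,0],"yaw":0},
  ],
)

```text
time: 4.03
ee_pos: [0.5529, -0.0348, 0.0385]
tool_rot: [3.141, -0.002, -2.664]
wrist_force: [-5.2, -2.0, 3.0]
gripper_width: -0.0
grip_force: 2.8
```

Call:
send_rows(
  increments=[
    {"gripper":255,"xyz":[0.1,0.03,0],"yaw":0},
    {"gripper":255,"xyz":[0.2,0.06,0],"yaw":0},
    {"gripper":255,"xyz":[0.2,0.06,0],"yaw":0},
    {"gripper":255,"xyz":[0.2,0.06,0],"yaw":0},
  ],
)

```text
time: 4.37
ee_pos: [0.5533, -0.0346, 0.0385]
tool_rot: [3.139, -0.006, -2.664]
wrist_force: [-11.9, -5.2, 9.3]
gripper_width: 0.003
grip_force: 6.5
```

```bash
python3 - <<'E'
from h import *
s=snap('top'); save(s,'top2.png',(250,140,400,300),3.75); st=manip.read_state(); print(st['ee_pos'],st['wrist_force'])
E
```

```text
[ 0.55325064 -0.03461654  0.03846805] [-12.24890835  -4.22229363   8.49685463]
```

View pics/top2.png

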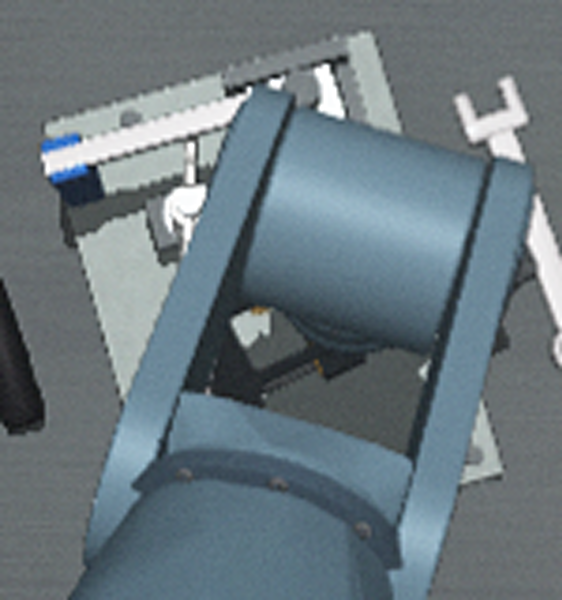

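Call:
send_rows(
  increments=[
    {"gripper":255,"xyz":[-1.0,-0.3,0],"yaw":0},
    {"gripper":255,"xyz":[-3.0,-0.9,0],"yaw":0},
    {"gripper":255,"xyz":[-3.0,-0.9,4],"yaw":0},
    {"gripper":255,"xyz":[-3.0,-0.9,8],"yaw":0},
    {"gripper":255,"xyz":[-3.0,-0.9,12],"yaw":0},
    {"gripper":255,"xyz":[-3.0,-0.9,15],"yaw":0},
    {"gripper":255,"xyz":[-15.3,33.5,20],"yaw":-2.08},
    {"gripper":255,"xyz":[-15.3,33.5,20],"yaw":-2.08},
    {"gripper":255,"xyz":[-15.3,33.5,20],"yaw":-2.08},
    {"gripper":255,"xyz":[-15.3,33.5,20],"yaw":-2.08},
    {"gripper":255,"xyz":[-15.3,33.5,20],"yaw":-2.08},
    {"gripper":255,"xyz":[-15.3,33.5,20],"yaw":-2.08},
    {"gripper":255,"xyz":[-15.3,33.5,20],"yaw":-2.08},
    {"gripper":255,"xyz":[-15.3,33.5,20],"yaw":-2.08},
    {"gripper":255,"xyz":[-15.3,33.5,20],"yaw":-2.08},
    {"gripper":255,"xyz":[-15.3,33.5,20],"yaw":-2.08},
    {"gripper":255,"xyz":[-15.3,33.5,20],"yaw":-2.08},
    {"gripper":255,"xyz":[-15.3,33.5,20],"yaw":-2.08},
    {"gripper":255,"xyz":[-15.3,33.5,20],"yaw":-2.08},
    {"gripper":255,"xyz":[-15.3,33.5,20],"yaw":-2.08},
  ],
)

```text
time: 6.08
ee_pos: [0.4027, 0.3016, 0.239]
tool_rot: [3.141, -0.0, 1.99]
wrist_force: [0.8, -0.3, 0.6]
gripper_width: 0.007
grip_force: 0.0
```

Call:
send_rows(
  increments=[
    {"gripper":255,"xyz":[0,0,0],"yaw":-0.32},
    {"gripper":255,"xyz":[0,0,0],"yaw":-0.32},
    {"gripper":255,"xyz":[0,0,0],"yaw":-0.32},
  ],
)

```text
time: 6.33
ee_pos: [0.403, 0.3012, 0.239]
tool_rot: [3.141, -0.001, 1.668]
wrist_force: [0.4, -1.3, -0.4]
gripper_width: 0.004
grip_force: 0.0
```

```bash
python3 - <<'E'
from h import *
s=snap('top'); save(s,'top3.png',(260,142,370,242),6); st=manip.read_state(); print(st['time'],st['ee_pos'],st['tool_rot'],st['wrist_force'])
E
```

```text
6.3833 [0.40297974 0.30117828 0.23891318] [ 3.14082492e+00 -4.70096433e-04  1.66665754e+00] [-0.22651534  0.5616823  -0.16037424]
```

View pics/top3.png

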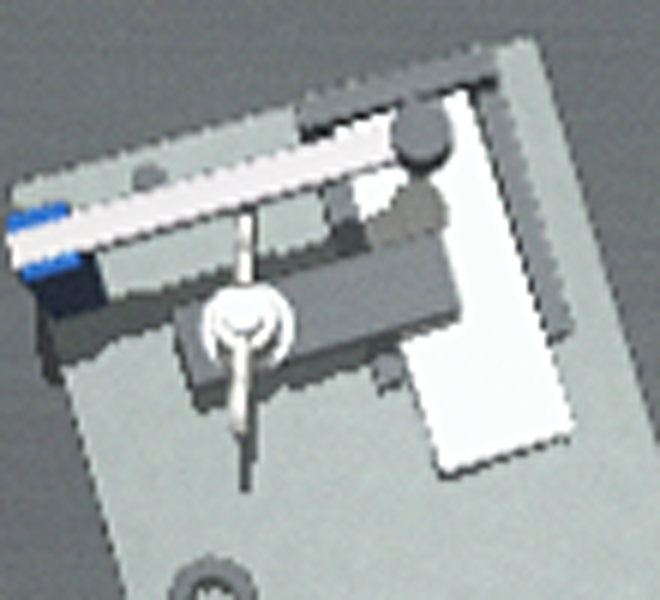

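The flat now reaches up to the end stop's dark face at about (400,110), with its rear corners at crop (440,478) and (573,432). The wings are unchanged: hub (246,320), lower tip (240,437).

```bash
python3 - <<'E'
from h import *
t=load('top'); f=lambda *c:np.array(c)/6+[260-.42,142-.42]
c=np.array([f((530,38))[0],*( np.array([(501,470),(172,568)])/3.75+[250-.37,140-.37])])
w=atz(t,c,.012)[:,:2]; o=np.array([(125,-100),(-145,-100),(-145,100)])/1e3
th,T,R=fit(o,w); print('fix',th,T,'res',1e3*(w-(o@R.T+T)))
inv=lambda p:(1e3*(np.asarray(p)[:,:2]-T)@R).round(1)
print('rear',inv(atz(t,f((440,470),(573,430)),.024)),'front',inv(atz(t,f((330,132),(468,92)),.024)))
print('stop top edge',inv(atz(t,f((302,125),(495,78)),.032)))
print('nut top',inv(atz(t,f((246,320)),.076)),'tip',inv(atz(t,f((240,437)),.066)),'arm edges mid',inv(atz(t,f((240,210),(232,175)),.096)))
for q in [(300,310),(400,270),(241,400),(243,250)]: d=depth(t,f(q)); print(inv(d),d[:,2]*1e3)
E
```

```text
fix 0.3089623750392044 [0.57340646 0.01379091] res [[-2.51155503  0.05961066]
 [ 0.77879082  1.72639951]
 [ 1.73276421 -1.78601017]]
rear [[-21.1 -22.2]
 [-20.8 -71.7]] front [[107.3 -19.2]
 [107.1 -70.9]]
stop top edge [[110.8 -10. ]
 [107.5 -80.9]]
nut top [[41.4 28.3]] tip [[ 4.8 41.7]] arm edges mid [[74.3 19.5]
 [86.5 18.8]]
[[45.7  9.4]] [39.33558807]
[[ 49.2 -28.4]] [39.76594589]
[[15.2 37.5]] [78.18531296]
[[65.3 22.5]] [73.9939787]
```

```bash
cat >> h.py <<'E'
N=np.array([.6055,.0549]); TH=.306
def pose(phi,d,r=.034):   # phi: wing angle in fixture, deg -> finger centre, tool yaw
    a=np.radians(phi)+TH; u=np.array([np.cos(a),np.sin(a)]); t=np.array([u[1],-u[0]])
    return N+r*u-d*t, a-np.pi/2
def plan(cur,yaw0,seq,k):  # seq of (phi,d), prints cm shifts and turn; k: half turns of yaw
    for phi,d in seq:
        p,y=pose(phi,d); print(phi,d,(100*(p-cur)).round(2).tolist(),round(y+k*np.pi-yaw0,3))
E
python3 - <<'E'
from h import *
st=manip.read_state(); cur=st['ee_pos'][:2]; y0=st['tool_rot'][2]; print(cur,y0)
plan(cur,y0,[(160,.020)],0)
p,y=pose(160,.02); plan(p,y,[(160,.012)]+[(f,.012) for f in range(150,60,-10)],0)
E
```

```text
[0.40297974 0.30117828] 1.6666575397776984
160 0.02 [16.77, -26.48] -0.139
160 0.012 [0.03, 0.8] 0.0
150 0.012 [-0.1, 1.41] -0.175
140 0.012 [-0.12, 2.04] -0.349
130 0.012 [-0.03, 2.66] -0.524
120 0.012 [0.16, 3.26] -0.698
110 0.012 [0.46, 3.82] -0.873
100 0.012 [0.85, 4.31] -1.047
90 0.012 [1.31, 4.73] -1.222
80 0.012 [1.85, 5.07] -1.396
70 0.012 [2.43, 5.3] -1.571
```

Call:
send_rows(
  increments=[
    {"gripper":255,"xyz":[16.8,-26.5,-5],"yaw":-0.14},
    {"gripper":255,"xyz":[16.8,-26.5,-5],"yaw":-0.14},
    {"gripper":255,"xyz":[16.8,-26.5,-5],"yaw":-0.14},
    {"gripper":255,"xyz":[16.8,-26.5,-5],"yaw":-0.14},
    {"gripper":255,"xyz":[16.8,-26.5,-5],"yaw":-0.14},
    {"gripper":255,"xyz":[16.8,-26.5,-5],"yaw":-0.14},
    {"gripper":255,"xyz":[16.8,-26.5,-5],"yaw":-0.14},
    {"gripper":255,"xyz":[16.8,-26.5,-5],"yaw":-0.14},
    {"gripper":255,"xyz":[16.8,-26.5,-5],"yaw":-0.14},
    {"gripper":255,"xyz":[16.8,-26.5,-5],"yaw":-0.14},
    {"gripper":255,"xyz":[16.8,-26.5,-8],"yaw":-0.14},
    {"gripper":255,"xyz":[16.8,-26.5,-11],"yaw":-0.14},
    {"gripper":255,"xyz":[16.8,-26.5,-14],"yaw":-0.14},
    {"gripper":255,"xyz":[16.8,-26.5,-16.4],"yaw":-0.14},
    {"gripper":255,"xyz":[16.8,-26.5,-16.4],"yaw":-0.14},
    {"gripper":255,"xyz":[16.8,-26.5,-16.4],"yaw":-0.14},
  ],
)

```text
time: 7.72
ee_pos: [0.5695, 0.0375, 0.0742]
tool_rot: [-3.139, -0.001, 1.537]
wrist_force: [0.6, 0.1, 0.4]
gripper_width: -0.001
grip_force: 0.0
```

Call:
send_rows(
  increments=[
    {"gripper":255,"xyz":[0,0.4,0],"yaw":0},
    {"gripper":255,"xyz":[0,0.8,0],"yaw":0},
    {"gripper":255,"xyz":[-0.05,1.1,0],"yaw":-0.09},
    {"gripper":255,"xyz":[-0.1,1.4,0],"yaw":-0.17},
    {"gripper":255,"xyz":[-0.12,1.7,0],"yaw":-0.26},
    {"gripper":255,"xyz":[-0.12,2.04,0],"yaw":-0.35},
    {"gripper":255,"xyz":[-0.12,2.04,0],"yaw":-0.35},
  ],
)

```text
time: 8.3
ee_pos: [0.5707, 0.0569, 0.0766]
tool_rot: [3.139, -0.001, 1.182]
wrist_force: [0.0, -0.7, -0.5]
gripper_width: 0.001
grip_force: 0.6
```

Call:
send_rows(
  increments=[
    {"gripper":255,"xyz":[0.04,0.3,0],"yaw":-0.09},
    {"gripper":255,"xyz":[0.1,0.62,0],"yaw":-0.17},
    {"gripper":255,"xyz":[0.18,0.92,0],"yaw":-0.26},
    {"gripper":255,"xyz":[0.28,1.22,0],"yaw":-0.35},
    {"gripper":255,"xyz":[0.42,1.5,0],"yaw":-0.44},
    {"gripper":255,"xyz":[0.58,1.78,0],"yaw":-0.52},
    {"gripper":255,"xyz":[0.76,2.04,0],"yaw":-0.61},
    {"gripper":255,"xyz":[0.97,2.27,0],"yaw":-0.7},
    {"gripper":255,"xyz":[1.2,2.48,0],"yaw":-0.79},
    {"gripper":255,"xyz":[1.43,2.69,0],"yaw":-0.87},
    {"gripper":255,"xyz":[1.7,2.87,0],"yaw":-0.96},
    {"gripper":255,"xyz":[1.97,3.03,0],"yaw":-1.05},
    {"gripper":255,"xyz":[2.26,3.15,0],"yaw":-1.13},
    {"gripper":255,"xyz":[2.55,3.26,0],"yaw":-1.22},
    {"gripper":255,"xyz":[2.55,3.26,0],"yaw":-1.22},
  ],
)

```text
time: 9.55
ee_pos: [0.5957, 0.0894, 0.0758]
tool_rot: [-3.141, -0.001, -0.035]
wrist_force: [-1.0, -1.0, 0.1]
gripper_width: 0.007
grip_force: 0.6
```

```bash
python3 - <<'E'
from h import *
st=manip.read_state(); cur=st['ee_pos'][:2]; y0=st['tool_rot'][2]; print(st['ee_pos'],y0,st['joint_positions'],st['wrist_force'])
s=snap('top'); save(s,'top4.png',(260,142,370,242),6); 
print('back off'); plan(cur,y0,[(70,.02),(-110,.022)],0)
plan(cur,y0,[(-110,.022)],1);plan(cur,y0,[(-110,.022)],2)
E
```

```text
[0.59565861 0.08936861 0.07578138] -0.035456259993745576 [-4.80213273e-02  4.61831770e-01  1.65547825e+00  2.38350929e-04
  1.02324067e+00  1.55810718e+00] [-1.01179069 -1.02080227  0.11490818]
back off
70 0.02 [-0.87, 0.04] -0.008
-110 0.022 [3.04, -6.94] -3.149
-110 0.022 [3.04, -6.94] -0.008
-110 0.022 [3.04, -6.94] 3.134
```

View pics/top4.png

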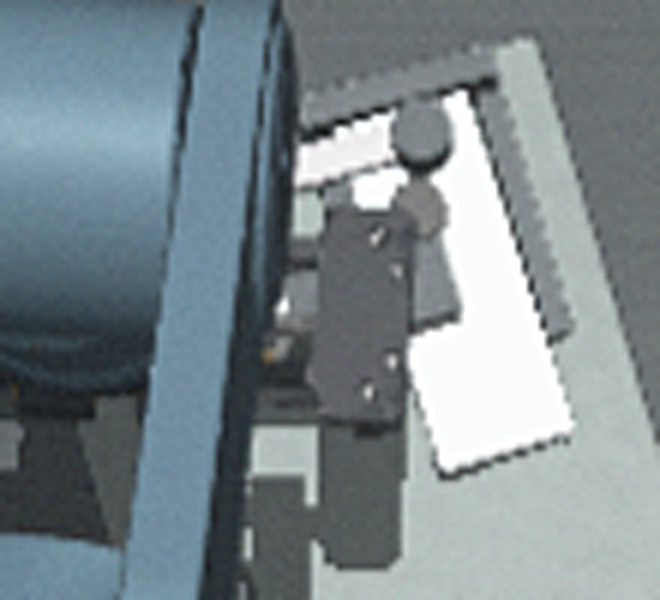

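Call:
send_rows(
  increments=[
    {"gripper":255,"xyz":[-0.4,0,0],"yaw":0},
    {"gripper":255,"xyz":[-0.8,0,0],"yaw":0},
    {"gripper":255,"xyz":[-0.8,0,3],"yaw":0},
    {"gripper":255,"xyz":[-0.8,0,6],"yaw":0},
    {"gripper":255,"xyz":[-0.8,0,9],"yaw":0},
    {"gripper":255,"xyz":[3.0,-6.9,9],"yaw":1.8},
    {"gripper":255,"xyz":[3.0,-6.9,9],"yaw":1.8},
    {"gripper":255,"xyz":[3.0,-6.9,9],"yaw":1.8},
    {"gripper":255,"xyz":[3.0,-6.9,9],"yaw":1.8},
    {"gripper":255,"xyz":[3.0,-6.9,9],"yaw":1.8},
    {"gripper":255,"xyz":[3.0,-6.9,9],"yaw":1.8},
    {"gripper":255,"xyz":[3.0,-6.9,9],"yaw":1.8},
    {"gripper":255,"xyz":[3.0,-6.9,9],"yaw":1.8},
    {"gripper":255,"xyz":[3.0,-6.9,9],"yaw":1.8},
    {"gripper":255,"xyz":[3.0,-6.9,9],"yaw":1.8},
    {"gripper":255,"xyz":[3.0,-6.9,9],"yaw":1.8},
    {"gripper":255,"xyz":[3.0,-6.9,9],"yaw":1.8},
    {"gripper":255,"xyz":[3.0,-6.9,9],"yaw":1.8},
    {"gripper":255,"xyz":[3.0,-6.9,9],"yaw":1.8},
    {"gripper":255,"xyz":[3.0,-6.9,9],"yaw":1.8},
  ],
)

```text
time: 11.27
ee_pos: [0.6248, 0.0201, 0.165]
tool_rot: [3.141, 0.0, 1.773]
wrist_force: [-0.3, -0.8, 0.2]
gripper_width: 0.005
grip_force: 0.0
```

Call:
send_rows(
  increments=[
    {"gripper":255,"xyz":[0,0,0],"yaw":1.33},
    {"gripper":255,"xyz":[0,0,0],"yaw":1.33},
    {"gripper":255,"xyz":[0,0,0],"yaw":1.33},
    {"gripper":255,"xyz":[0,0,0],"yaw":1.33},
    {"gripper":255,"xyz":[0,0,0],"yaw":1.33},
    {"gripper":255,"xyz":[0,0,0],"yaw":1.33},
    {"gripper":255,"xyz":[0,0,0],"yaw":1.33},
    {"gripper":255,"xyz":[0,0,0],"yaw":1.33},
    {"gripper":255,"xyz":[0,0,0],"yaw":1.33},
    {"gripper":255,"xyz":[0,0,0],"yaw":1.33},
    {"gripper":255,"xyz":[0,0,0],"yaw":1.33},
    {"gripper":255,"xyz":[0,0,0],"yaw":1.33},
    {"gripper":255,"xyz":[0,0,0],"yaw":1.33},
  ],
)

```text
time: 12.35
ee_pos: [0.625, 0.02, 0.165]
tool_rot: [3.142, 0.0, 3.093]
wrist_force: [0.5, -0.2, -0.6]
gripper_width: 0.009
grip_force: 0.0
```

```bash
python3 - <<'E'
from h import *
st=manip.read_state(); cur=st['ee_pos'][:2]; y0=st['tool_rot'][2]; print(st['ee_pos'],y0,st['joint_positions'],st['wrist_force'])
s=snap('top'); save(s,'top5.png',(260,142,370,242),6)
plan(cur,y0,[(-110,.022)]+[(f,.012) for f in range(-110,-300,-10)],2 if y0>0 else 0)
E
```

```text
[0.62495138 0.02003714 0.16497942] 3.0933446280511503 [-1.57513474e-01  3.85388711e-01  1.55371617e+00  7.70526743e-05
  1.20203669e+00 -1.68008954e+00] [ 0.46830957 -0.17385559 -0.59134197]
-110 0.022 [0.11, -0.01] 0.005
-110 0.012 [-0.89, 0.04] 0.005
-120 0.012 [-1.51, -0.09] -0.169
-130 0.012 [-2.14, -0.11] -0.344
-140 0.012 [-2.76, -0.03] -0.518
-150 0.012 [-3.36, 0.17] -0.693
-160 0.012 [-3.91, 0.46] -0.867
-170 0.012 [-4.41, 0.85] -1.042
-180 0.012 [-4.83, 1.32] -1.217
-190 0.012 [-5.16, 1.85] -1.391
-200 0.012 [-5.39, 2.43] -1.566
-210 0.012 [-5.52, 3.05] -1.74
-220 0.012 [-5.55, 3.68] -1.915
-230 0.012 [-5.46, 4.3] -2.089
-240 0.012 [-5.26, 4.9] -2.264
-250 0.012 [-4.97, 5.45] -2.438
-260 0.012 [-4.58, 5.95] -2.613
-270 0.012 [-4.11, 6.37] -2.787
-280 0.012 [-3.58, 6.7] -2.962
-290 0.012 [-3.0, 6.93] -3.136
```

View pics/top5.png

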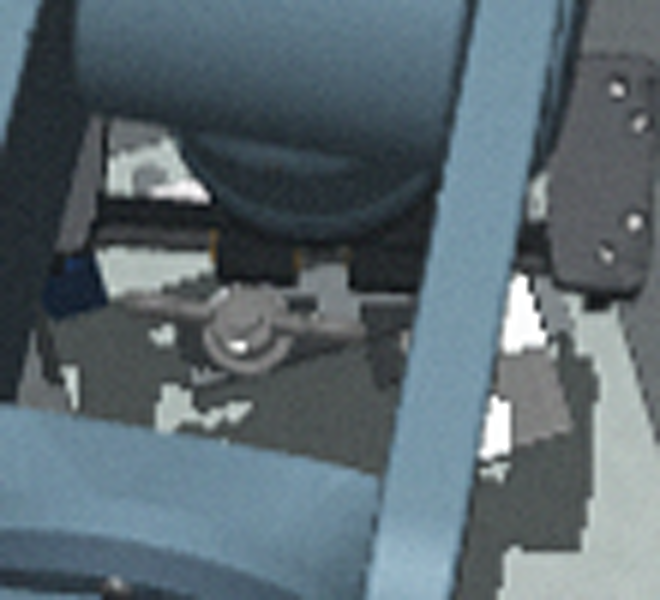

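Call:
send_rows(
  increments=[
    {"gripper":255,"xyz":[0,0,-3],"yaw":0},
    {"gripper":255,"xyz":[0,0,-6],"yaw":0},
    {"gripper":255,"xyz":[0,0,-9],"yaw":0},
    {"gripper":255,"xyz":[0,0,-9],"yaw":0},
    {"gripper":255,"xyz":[-0.4,0,-9],"yaw":0},
    {"gripper":255,"xyz":[-0.9,0,-9],"yaw":0},
    {"gripper":255,"xyz":[-1.2,-0.05,-9],"yaw":-0.08},
    {"gripper":255,"xyz":[-1.5,-0.1,-9],"yaw":-0.17},
    {"gripper":255,"xyz":[-1.83,-0.1,-9],"yaw":-0.26},
    {"gripper":255,"xyz":[-2.14,-0.11,-9],"yaw":-0.34},
    {"gripper":255,"xyz":[-2.45,-0.08,-9],"yaw":-0.43},
    {"gripper":255,"xyz":[-2.76,-0.03,-9],"yaw":-0.52},
    {"gripper":255,"xyz":[-3.07,0.06,-9],"yaw":-0.61},
    {"gripper":255,"xyz":[-3.36,0.17,-9],"yaw":-0.69},
    {"gripper":255,"xyz":[-3.64,0.3,-9],"yaw":-0.78},
    {"gripper":255,"xyz":[-3.91,0.46,-9],"yaw":-0.87},
    {"gripper":255,"xyz":[-4.17,0.64,-9],"yaw":-0.96},
    {"gripper":255,"xyz":[-4.41,0.85,-9],"yaw":-1.04},
    {"gripper":255,"xyz":[-4.41,0.85,-9],"yaw":-1.04},
  ],
)

```text
time: 13.98
ee_pos: [0.5823, 0.0282, 0.0775]
tool_rot: [3.138, 0.003, 2.052]
wrist_force: [0.2, -0.5, 0.6]
gripper_width: 0.002
grip_force: 0.6
```

Call:
send_rows(
  increments=[
    {"gripper":255,"xyz":[-0.22,0.22,0],"yaw":-0.09},
    {"gripper":255,"xyz":[-0.42,0.47,0],"yaw":-0.18},
    {"gripper":255,"xyz":[-0.6,0.73,0],"yaw":-0.26},
    {"gripper":255,"xyz":[-0.75,1.0,0],"yaw":-0.35},
    {"gripper":255,"xyz":[-0.88,1.29,0],"yaw":-0.44},
    {"gripper":255,"xyz":[-0.98,1.58,0],"yaw":-0.52},
    {"gripper":255,"xyz":[-1.06,1.89,0],"yaw":-0.61},
    {"gripper":255,"xyz":[-1.11,2.2,0],"yaw":-0.7},
    {"gripper":255,"xyz":[-1.14,2.51,0],"yaw":-0.79},
    {"gripper":255,"xyz":[-1.14,2.83,0],"yaw":-0.87},
    {"gripper":255,"xyz":[-1.14,2.83,0],"yaw":-0.87},
  ],
)

```text
time: 14.9
ee_pos: [0.5708, 0.0567, 0.0767]
tool_rot: [3.138, -0.001, 1.184]
wrist_force: [0.1, -2.2, 0.8]
gripper_width: 0.003
grip_force: 0.6
```

Call:
send_rows(
  increments=[
    {"gripper":255,"xyz":[0.04,0.3,0],"yaw":-0.09},
    {"gripper":255,"xyz":[0.1,0.62,0],"yaw":-0.17},
    {"gripper":255,"xyz":[0.18,0.92,0],"yaw":-0.26},
    {"gripper":255,"xyz":[0.28,1.22,0],"yaw":-0.35},
    {"gripper":255,"xyz":[0.42,1.5,0],"yaw":-0.44},
    {"gripper":255,"xyz":[0.58,1.78,0],"yaw":-0.52},
    {"gripper":255,"xyz":[0.58,1.78,0],"yaw":-0.52},
  ],
)

```text
time: 15.48
ee_pos: [0.5761, 0.0745, 0.076]
tool_rot: [3.14, -0.001, 0.666]
wrist_force: [-1.1, 0.1, 0.3]
gripper_width: 0.004
grip_force: 0.5
```

Call:
send_rows(
  increments=[
    {"gripper":255,"xyz":[0.18,0.26,0],"yaw":-0.09},
    {"gripper":255,"xyz":[0.39,0.49,0],"yaw":-0.18},
    {"gripper":255,"xyz":[0.62,0.7,0],"yaw":-0.27},
    {"gripper":255,"xyz":[0.85,0.91,0],"yaw":-0.35},
    {"gripper":255,"xyz":[0.85,0.91,0],"yaw":-0.35},
  ],
)

```text
time: 15.9
ee_pos: [0.5843, 0.0837, 0.0755]
tool_rot: [3.141, -0.001, 0.317]
wrist_force: [-1.0, -0.1, 0.4]
gripper_width: 0.007
grip_force: 0.4
```

Call:
send_rows(
  increments=[
    {"gripper":255,"xyz":[0.27,0.18,0],"yaw":-0.09},
    {"gripper":255,"xyz":[0.54,0.34,0],"yaw":-0.18},
    {"gripper":255,"xyz":[0.83,0.46,0],"yaw":-0.26},
    {"gripper":255,"xyz":[1.12,0.57,0],"yaw":-0.35},
    {"gripper":255,"xyz":[1.12,0.57,0],"yaw":-0.35},
  ],
)

```text
time: 16.32
ee_pos: [0.5952, 0.0894, 0.075]
tool_rot: [-3.141, -0.0, -0.033]
wrist_force: [-0.6, -0.3, -0.6]
gripper_width: 0.003
grip_force: 0.5
```

```bash
python3 - <<'E'
from h import *
st=manip.read_state(); cur=st['ee_pos'][:2]; y0=st['tool_rot'][2]; print(st['ee_pos'],y0,st['wrist_force'])
t=snap('top'); f=lambda *c:np.array(c)/6+[260-.42,142-.42]
for q in [(420,270),(430,310),(440,240),(300,310)]: d=depth(t,f(q)); print(d*1e3)
plan(cur,y0,[(70,.02),(-110,.022)],0)
E
```

```text
[0.5952041  0.08942493 0.07504904] -0.032526624446811425 [-0.55020665 -0.26080588 -0.59214261]
[[629.94314418  -5.28510238  34.83994566]]
[[615.73230615  -9.11808748  34.64404941]]
[[641.23074527 -12.14810755  32.78586499]]
[[614.62268448  36.82729072  35.88826029]]
70 0.02 [-0.82, 0.03] -0.011
-110 0.022 [3.08, -6.94] -3.152
```

Call:
send_rows(
  increments=[
    {"gripper":255,"xyz":[-0.4,0,0],"yaw":0},
    {"gripper":255,"xyz":[-0.8,0,0],"yaw":0},
    {"gripper":255,"xyz":[-0.8,0,3],"yaw":0},
    {"gripper":255,"xyz":[-0.8,0,6],"yaw":0},
    {"gripper":255,"xyz":[-0.8,0,9],"yaw":0},
    {"gripper":255,"xyz":[3.1,-6.9,9],"yaw":1.8},
    {"gripper":255,"xyz":[3.1,-6.9,9],"yaw":1.8},
    {"gripper":255,"xyz":[3.1,-6.9,9],"yaw":1.8},
    {"gripper":255,"xyz":[3.1,-6.9,9],"yaw":1.8},
    {"gripper":255,"xyz":[3.1,-6.9,9],"yaw":1.8},
    {"gripper":255,"xyz":[3.1,-6.9,9],"yaw":1.8},
    {"gripper":255,"xyz":[3.1,-6.9,9],"yaw":1.8},
    {"gripper":255,"xyz":[3.1,-6.9,9],"yaw":1.8},
    {"gripper":255,"xyz":[3.1,-6.9,9],"yaw":1.8},
    {"gripper":255,"xyz":[3.1,-6.9,9],"yaw":1.8},
    {"gripper":255,"xyz":[3.1,-6.9,9],"yaw":1.8},
    {"gripper":255,"xyz":[3.1,-6.9,9],"yaw":1.8},
    {"gripper":255,"xyz":[3.1,-6.9,9],"yaw":1.8},
    {"gripper":255,"xyz":[3.1,-6.9,9],"yaw":1.8},
    {"gripper":255,"xyz":[3.1,-6.9,9],"yaw":1.8},
  ],
)

```text
time: 18.03
ee_pos: [0.6257, 0.0204, 0.1648]
tool_rot: [3.141, -0.0, 1.774]
wrist_force: [0.4, -0.4, 0.2]
gripper_width: 0.007
grip_force: 0.0
```

Call:
send_rows(
  increments=[
    {"gripper":255,"xyz":[0,0,0],"yaw":1.33},
    {"gripper":255,"xyz":[0,0,0],"yaw":1.33},
    {"gripper":255,"xyz":[0,0,0],"yaw":1.33},
    {"gripper":255,"xyz":[0,0,0],"yaw":1.33},
    {"gripper":255,"xyz":[0,0,0],"yaw":1.33},
    {"gripper":255,"xyz":[0,0,0],"yaw":1.33},
    {"gripper":255,"xyz":[0,0,0],"yaw":1.33},
    {"gripper":255,"xyz":[0,0,0],"yaw":1.33},
    {"gripper":255,"xyz":[0,0,0],"yaw":1.33},
    {"gripper":255,"xyz":[0,0,0],"yaw":1.33},
    {"gripper":255,"xyz":[0,0,0],"yaw":1.33},
    {"gripper":255,"xyz":[0,0,0],"yaw":1.33},
  ],
)

```text
time: 19.03
ee_pos: [0.6258, 0.0204, 0.1649]
tool_rot: [3.142, 0.0, 3.1]
wrist_force: [-0.4, 0.8, 0.6]
gripper_width: 0.005
grip_force: 0.0
```

Call:
send_rows(
  increments=[
    {"gripper":255,"xyz":[0,0,-3],"yaw":0},
    {"gripper":255,"xyz":[0,0,-6],"yaw":0},
    {"gripper":255,"xyz":[0,0,-9.2],"yaw":0},
    {"gripper":255,"xyz":[0,0,-9.2],"yaw":0},
    {"gripper":255,"xyz":[-0.4,0,-9.2],"yaw":0},
    {"gripper":255,"xyz":[-0.9,0,-9.2],"yaw":0},
    {"gripper":255,"xyz":[-0.9,0,-9.2],"yaw":0},
  ],
)

```text
time: 19.62
ee_pos: [0.6177, 0.0203, 0.075]
tool_rot: [-3.141, 0.003, 3.095]
wrist_force: [0.5, -0.0, -0.2]
gripper_width: 0.006
grip_force: 0.0
```

Call:
send_rows(
  increments=[
    {"gripper":255,"xyz":[-0.4,-0.07,0],"yaw":-0.08},
    {"gripper":255,"xyz":[-0.7,-0.13,0],"yaw":-0.17},
    {"gripper":255,"xyz":[-0.7,-0.13,0],"yaw":-0.17},
  ],
)

```text
time: 19.87
ee_pos: [0.6115, 0.0187, 0.0754]
tool_rot: [3.141, 0.005, 2.921]
wrist_force: [0.5, -1.5, 0.6]
gripper_width: 0.003
grip_force: 0.3
```

Call:
send_rows(
  increments=[
    {"gripper":255,"xyz":[-0.31,-0.01,0],"yaw":-0.09},
    {"gripper":255,"xyz":[-0.63,-0.02,0],"yaw":-0.17},
    {"gripper":255,"xyz":[-0.63,-0.02,0],"yaw":-0.17},
  ],
)

```text
time: 20.12
ee_pos: [0.6051, 0.0186, 0.0749]
tool_rot: [3.141, 0.004, 2.754]
wrist_force: [0.7, -1.8, 1.5]
gripper_width: 0.003
grip_force: 0.8
```

Call:
send_rows(
  increments=[
    {"gripper":255,"xyz":[-0.31,0.04,0],"yaw":-0.09},
    {"gripper":255,"xyz":[-0.62,0.08,0],"yaw":-0.17},
    {"gripper":255,"xyz":[-0.62,0.08,0],"yaw":-0.17},
  ],
)

```text
time: 20.37
ee_pos: [0.5986, 0.0195, 0.0742]
tool_rot: [3.141, 0.003, 2.586]
wrist_force: [2.2, -1.0, 1.6]
gripper_width: 0.004
grip_force: 0.9
```

Call:
send_rows(
  increments=[
    {"gripper":255,"xyz":[-0.3,0.09,0],"yaw":-0.09},
    {"gripper":255,"xyz":[-0.6,0.2,0],"yaw":-0.17},
    {"gripper":255,"xyz":[-0.6,0.2,0],"yaw":-0.17},
  ],
)

```text
time: 20.62
ee_pos: [0.5923, 0.0216, 0.0737]
tool_rot: [3.141, 0.001, 2.417]
wrist_force: [1.5, -0.4, 1.7]
gripper_width: 0.006
grip_force: 0.8
```

Call:
send_rows(
  increments=[
    {"gripper":255,"xyz":[-0.28,0.14,0],"yaw":-0.09},
    {"gripper":255,"xyz":[-0.28,0.14,0],"yaw":-0.09},
  ],
)

```text
time: 20.78
ee_pos: [0.5892, 0.023, 0.0733]
tool_rot: [3.141, 0.001, 2.327]
wrist_force: [1.4, -1.3, 0.9]
gripper_width: 0.005
grip_force: 0.9
```

Call:
send_rows(
  increments=[
    {"gripper":255,"xyz":[-0.27,0.16,0],"yaw":-0.09},
    {"gripper":255,"xyz":[-0.27,0.16,0],"yaw":-0.09},
  ],
)

```text
time: 20.95
ee_pos: [0.5864, 0.0247, 0.073]
tool_rot: [3.141, 0.0, 2.238]
wrist_force: [1.1, -1.5, 0.9]
gripper_width: 0.003
grip_force: 0.8
```

Call:
send_rows(
  increments=[
    {"gripper":255,"xyz":[-0.26,0.19,0.1],"yaw":-0.09},
    {"gripper":255,"xyz":[-0.5,0.39,0.1],"yaw":-0.17},
    {"gripper":255,"xyz":[-0.5,0.39,0.1],"yaw":-0.17},
  ],
)

```text
time: 21.2
ee_pos: [0.5811, 0.0287, 0.0737]
tool_rot: [3.142, -0.0, 2.068]
wrist_force: [1.0, -1.1, -0.1]
gripper_width: 0.007
grip_force: 0.6
```

Call:
send_rows(
  increments=[
    {"gripper":255,"xyz":[-0.22,0.22,0],"yaw":-0.09},
    {"gripper":255,"xyz":[-0.22,0.22,0],"yaw":-0.09},
  ],
)

```text
time: 21.37
ee_pos: [0.579, 0.0308, 0.0737]
tool_rot: [3.142, 0.0, 1.978]
wrist_force: [1.0, -1.4, -1.2]
gripper_width: 0.008
grip_force: 0.8
```

Call:
send_rows(
  increments=[
    {"gripper":255,"xyz":[-0.2,0.25,0],"yaw":-0.09},
    {"gripper":255,"xyz":[-0.2,0.25,0],"yaw":-0.09},
  ],
)

```text
time: 21.53
ee_pos: [0.577, 0.0332, 0.0737]
tool_rot: [3.142, 0.0, 1.888]
wrist_force: [1.1, -1.2, -0.4]
gripper_width: 0.004
grip_force: 0.9
```

Call:
send_rows(
  increments=[
    {"gripper":255,"xyz":[-0.17,0.26,0],"yaw":-0.09},
    {"gripper":255,"xyz":[-0.33,0.53,0],"yaw":-0.17},
    {"gripper":255,"xyz":[-0.33,0.53,0],"yaw":-0.17},
  ],
)

```text
time: 21.78
ee_pos: [0.5737, 0.0385, 0.0737]
tool_rot: [3.141, 0.0, 1.719]
wrist_force: [0.8, -1.7, -1.7]
gripper_width: 0.002
grip_force: 1.2
```

Call:
send_rows(
  increments=[
    {"gripper":255,"xyz":[-0.12,0.28,0],"yaw":-0.09},
    {"gripper":255,"xyz":[-0.12,0.28,0],"yaw":-0.09},
  ],
)

```text
time: 21.95
ee_pos: [0.5726, 0.0406, 0.0736]
tool_rot: [-3.142, 0.001, 1.629]
wrist_force: [2.0, -4.8, -1.2]
gripper_width: 0.002
grip_force: 2.4
```

Call:
send_rows(
  increments=[
    {"gripper":255,"xyz":[-0.11,0.3,0],"yaw":-0.09},
    {"gripper":255,"xyz":[-0.11,0.3,0],"yaw":-0.09},
  ],
)

```text
time: 22.12
ee_pos: [0.5716, 0.042, 0.0737]
tool_rot: [3.141, 0.004, 1.539]
wrist_force: [1.1, -12.3, -2.2]
gripper_width: 0.007
grip_force: 7.1
```

```bash
python3 - <<'E'
from h import *
st=manip.read_state(); print(st['ee_pos'],st['tool_rot'],st['wrist_force'],st['ft_torque'])
t=snap('top'); save(t,'top6.png',(260,142,370,242),6)
f=lambda *c:np.array(c)/6+[260-.42,142-.42]
for q in [(420,270),(430,310),(300,310),(370,290),(500,350)]: d=depth(t,f(q)); print(q,d*1e3)
E
```

```text
[0.57162277 0.04195593 0.07365253] [3.14142871 0.00399995 1.53859251] [  1.11115331 -12.25232875  -2.21709474] [-1.99433137 -0.08673984 -0.09057265]
(420, 270) [[561.83583768  -7.96291267 417.71295438]]
(430, 310) [[551.49232009 -10.4687028  424.51885182]]
(300, 310) [[554.64239304  20.06577771 401.76206828]]
(370, 290) [[559.33563632   3.71880604 403.88507422]]
(500, 350) [[604.01137473 -34.40899102  21.12411416]]
```

View pics/top6.png

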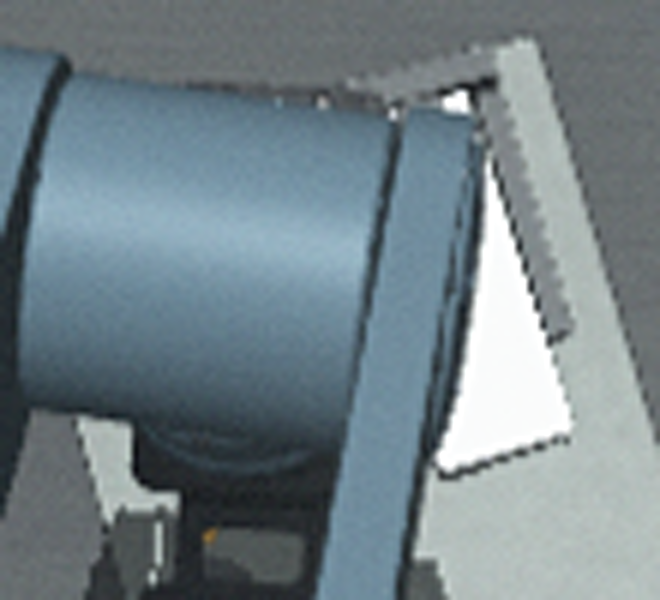

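Call:
send_rows(
  increments=[
    {"gripper":255,"xyz":[0,0.1,0],"yaw":0},
    {"gripper":255,"xyz":[0,0.2,0],"yaw":0},
    {"gripper":255,"xyz":[0,0.2,0],"yaw":0},
  ],
)

```text
time: 22.42
ee_pos: [0.5717, 0.0422, 0.0737]
tool_rot: [-3.141, 0.006, 1.543]
wrist_force: [1.0, -18.8, -2.3]
gripper_width: 0.002
grip_force: 10.5
```

Call:
send_rows(
  increments=[
    {"gripper":255,"xyz":[0,0.1,0],"yaw":0},
    {"gripper":255,"xyz":[0,0.2,0],"yaw":0},
    {"gripper":255,"xyz":[0,0.2,0],"yaw":0},
  ],
)

```text
time: 22.67
ee_pos: [0.5718, 0.0426, 0.0737]
tool_rot: [-3.141, 0.009, 1.542]
wrist_force: [0.7, -26.0, -2.4]
gripper_width: 0.007
grip_force: 14.0
```

Call:
send_rows(
  increments=[
    {"gripper":255,"xyz":[0,-0.4,0],"yaw":0},
    {"gripper":255,"xyz":[0,-0.9,0],"yaw":0},
    {"gripper":255,"xyz":[0,-1.4,0],"yaw":0},
    {"gripper":255,"xyz":[0,-1.4,0],"yaw":0},
    {"gripper":255,"xyz":[0,-1.4,4],"yaw":0},
    {"gripper":255,"xyz":[0,-1.4,8],"yaw":0},
    {"gripper":255,"xyz":[0,-1.4,12],"yaw":0},
    {"gripper":255,"xyz":[0,-1.4,16],"yaw":0},
    {"gripper":255,"xyz":[-17,26,18],"yaw":0},
    {"gripper":255,"xyz":[-17,26,18],"yaw":0},
    {"gripper":255,"xyz":[-17,26,18],"yaw":0},
    {"gripper":255,"xyz":[-17,26,18],"yaw":0},
    {"gripper":255,"xyz":[-17,26,18],"yaw":0},
    {"gripper":255,"xyz":[-17,26,18],"yaw":0},
    {"gripper":255,"xyz":[-17,26,18],"yaw":0},
    {"gripper":255,"xyz":[-17,26,18],"yaw":0},
    {"gripper":255,"xyz":[-17,26,18],"yaw":0},
    {"gripper":255,"xyz":[-17,26,18],"yaw":0},
    {"gripper":255,"xyz":[-17,26,18],"yaw":0},
  ],
)

```text
time: 24.25
ee_pos: [0.4012, 0.3084, 0.2537]
tool_rot: [-3.142, 0.0, 1.537]
wrist_force: [-0.4, -0.4, -0.5]
gripper_width: 0.006
grip_force: 0.0
```

```bash
python3 - <<'E'
from h import *
st=manip.read_state(); print(st['time'],st['ee_pos'],st['tool_rot'],st['wrist_force'])
t=snap('top'); save(t,'top7.png',(250,140,400,300),3.75)
f=lambda *c:np.array(c)/6+[260-.42,142-.42]
def reg(x0,y0,x1,y1):
    (a,b),(c,d)=f((x0,y0),(x1,y1)).astype(int); uv=[(u,v) for u in range(a,c) for v in range(b,d)]
    return np.median(depth(t,uv)[:,2])*1e3
n0=dict(np.load('top.npz'))
print('strap',reg(310,285,430,295),'flat',reg(460,340,520,420),'base',reg(150,450,350,590))
E
```

```text
24.25 [0.401177   0.30841694 0.25366432] [-3.14154366e+00  2.39743627e-04  1.53712511e+00] [-0.41097367 -0.41508514 -0.47583551]
strap 32.929429966580436 flat 23.27150637171449 base 11.132108093892423
```

View pics/top7.png

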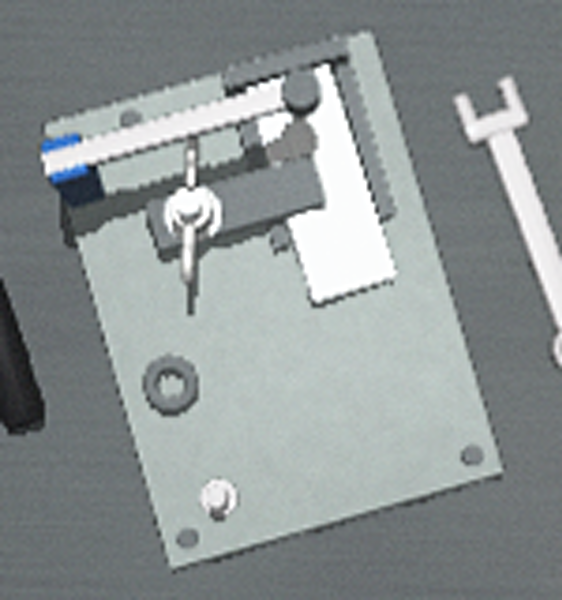

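The strap's top now sits 9.7 mm above the flat. It is 10 mm thick, so it is pressed on the flat. The flat is at the stop, and the collar (170,384), bolt (220,495), spanner and driver are where they were.

```bash
python3 -c "
from bench import manip
print(manip.sign_off())"
```

```text
the job is handed in; nothing more can be done
None
```

I pushed the flat home against the end stop, turned the wing nut clockwise until it would go no further (it held at about 26 N) with the strap pressed tight on the flat, moved the arm clear and handed the job in at about 24 s; the parts on and beside the fixture look undisturbed in the last picture.

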